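# Find the unlatched sump cover and push it open

### The arm

A 6-joint arm with a two-finger parallel gripper is mounted at the origin on the work surface. World frame = base frame: x ahead of the robot, y to its left, z up, the work surface at z = 0. Lengths are in mm, angles in rad, forces in N, time in s.
With the tool pointing down it reaches from about 275 to 825 mm from the base axis. Payload 4.9 kg.
Tool frame: the origin (TCP) lies at the very end of the fingers, on their centre line; the grasp point (between the pads) lies 19 mm behind it; z points along the fingers, y is the direction in which the jaws open and shut (so a half turn about z gives the same grasp; the last joint's range is limited). The gripper opens to 85 mm and grips with 20 to 120 N. Pads are 22 mm wide; open, the fingers measure 114 mm over their backs; the gripper's body (76 mm by 85 mm) begins 54 mm behind the grasp point. The pads swing forward as they close: fully open they stand 13 mm farther back than shut.
Start: joints at [-0.134, 0.326, -0.193, 1.052, 0, 1.437], TCP at [550.017, 0.009, 231.281] pointing down, gripper open.
Joint ranges: [-2.65, 2.65], [-0.97, 1.79], [-1.3, 1.35], [-1.93, 2.1], [-1.47, 1.37], [-3.14, 3.14]. Speed limits (rad/s): [2.57, 2.57, 3.14, 3.14, 3.14, 3.14].

### API

Orientations are given as [roll, pitch, yaw] about the fixed x, y, z axes, in that order (R = Rz(yaw) Ry(pitch) Rx(roll)).
In Python, from bench import bot, solve_ik, imaging gives the robot as it stands. Calls block until the motion is done:
- bot.move_ptp(position, orientation): joint-space move of the TCP to a pose.
- bot.movel(position, rot=None, max_speed=150, threshold=None): straight line of the TCP; rot=None keeps the orientation; max_speed is the mean speed in mm/s. With threshold (N) it stops when the force on the tool has changed by that much, and returns True; else False.
- bot.move_j(angles): joint-space move.
- bot.grip(opening, effort=None): opening from 0.0 (shut) to 1.0 (fully open); effort is the grip in N (None keeps the last); returns when the fingers have stopped.
- bot.dwell(seconds).
- solve_ik(position, orientation): joint angles nearest the present ones, or None.
- bot.get_state(): the state.
- imaging.capture(name): name is "scene" or "side" or "wrist"; returns the picture (400x640x3 uint8, blue, green, red); there is no depth.
- imaging.camera_model(name): a dict with "K" (3x3 intrinsics, pixels), "k1" (the pictures are not rectified: a ray, as slopes to the right and down, at radius r is drawn at 1 + k1 r^2 times it, then the intrinsics apply), "position" and "rotation" of the camera in the world. Camera axes: x right, y up, looking along -z (the intrinsics and any distortion apply to the point x, -y, -z); pixel columns grow to the right and rows downward; lengths in mm; the calibration is good to about 2 mm. A picture is of the moment at which its call begins: read the wrist's pose just before it. camera_model takes no time and is no camera call; for the wrist camera it gives the pose at the moment of the call.
A pose or a line that the arm cannot do raises bot.IKError and nothing moves.
- bot.sign_off(): hands the job in, once; it reports no verdict.
The state is a dict: "t": time; "qpos": joint angles; "joint_velocities": joint speeds; "effort": joint torques, N m; "tcp_pos": TCP position; "orientation": TCP orientation; "contact_force": force on the tool from outside, world axes, zero at the start; "wrist_torque": the same for the moment, N m; "opening": opening from 0.0 (shut) to 1.0 (fully open).
Only numpy, scipy, OpenCV 4.12 (cv2) and the standard library are available. Lean on these libraries where they do the work, as an engineer would, in place of code of your own. Each camera call takes 0.05 s, during which the arm holds its last target. There are 200 camera calls.

### The job

Five of the six identical covers on the green sump box are latched from below and one is not: press the covers near an end with the fingertips to find the one that rocks, then push that end down until the cover stands open as far as it goes, and draw back clear of it. Nothing is to be picked up: leave the brass bushing, the steel spacer and the red bin where they stand.

Things in the scene. Friction and masses are not known exactly. Their poses are not given: they have to be found in the camera images.
- deck: dark green sheet-metal sump box, fixed on the bench; flat top 85 mm up with six flush covers in a row along its y axis. Origin on the bench under the middle of the row; x points away from the robot, across the row. Top spans x -75 to +135, y -220 to +220 mm. Openings 114 by 64 mm, about 70 mm deep inside
- cover1: aluminium cover 1 (deck y -175 mm), 110 (x) by 60 (y) by 6 mm, dark pad near each end. Origin at its centre, 3 mm below its top, on its hinge, which lies along its y; level when z is up. Latched: an end gives at most 3 mm. Unlatched: pressed 35 mm from the centre, either end sinks at 2 to 4 N to a stop at 0.9 rad (52 degrees), and the cover stays at any tilt it is left
- cover2: aluminium cover 2 (deck y -105 mm), 110 (x) by 60 (y) by 6 mm, dark pad near each end. Origin at its centre, 3 mm below its top, on its hinge, which lies along its y; level when z is up. Latched: an end gives at most 3 mm. Unlatched: pressed 35 mm from the centre, either end sinks at 2 to 4 N to a stop at 0.9 rad (52 degrees), and the cover stays at any tilt it is left
- cover3: aluminium cover 3 (deck y -35 mm), 110 (x) by 60 (y) by 6 mm, dark pad near each end. Origin at its centre, 3 mm below its top, on its hinge, which lies along its y; level when z is up. Latched: an end gives at most 3 mm. Unlatched: pressed 35 mm from the centre, either end sinks at 2 to 4 N to a stop at 0.9 rad (52 degrees), and the cover stays at any tilt it is left
- cover4: aluminium cover 4 (deck y 35 mm), 110 (x) by 60 (y) by 6 mm, dark pad near each end. Origin at its centre, 3 mm below its top, on its hinge, which lies along its y; level when z is up. Latched: an end gives at most 3 mm. Unlatched: pressed 35 mm from the centre, either end sinks at 2 to 4 N to a stop at 0.9 rad (52 degrees), and the cover stays at any tilt it is left
- cover5: aluminium cover 5 (deck y 105 mm), 110 (x) by 60 (y) by 6 mm, dark pad near each end. Origin at its centre, 3 mm below its top, on its hinge, which lies along its y; level when z is up. Latched: an end gives at most 3 mm. Unlatched: pressed 35 mm from the centre, either end sinks at 2 to 4 N to a stop at 0.9 rad (52 degrees), and the cover stays at any tilt it is left
- cover6: aluminium cover 6 (deck y 175 mm), 110 (x) by 60 (y) by 6 mm, dark pad near each end. Origin at its centre, 3 mm below its top, on its hinge, which lies along its y; level when z is up. Latched: an end gives at most 3 mm. Unlatched: pressed 35 mm from the centre, either end sinks at 2 to 4 N to a stop at 0.9 rad (52 degrees), and the cover stays at any tilt it is left
- bushing_mid (a point): loose brass ring, 40 mm across and 28 mm tall, standing on the deck's strip beyond the covers; point at its centre. To be left alone
- spacer_center (a point): loose steel disc, 30 mm across and 25 mm tall, standing on the same strip; point at its centre. To be left alone
- bin_mid (a point): loose red plastic parts bin, open on top, 160 (x) by 100 (y) by 60 mm tall, on the bench beside the deck; point at its centre. To be left alone

How it is judged:
By the outcome, as a careful person would: the job done as asked, in the order asked, and still so for the second after the job is handed in, with the robot touching nothing.
It also fails if it takes over 51 s, if anything falls off the work surface, if the arm or the gripper's body presses on something with over 40 N, if the wrist force passes 120 N, or if a joint passes its speed limit or range.

## Working session

There is one attempt and no reset: what is moved stays moved. The work goes in short steps, each a Python script; the robot and the scene stay as the last script left them, time stands still between calls to the robot, and variables do not carry over. Pictures are saved under pics/ and viewed, about 8 in all and at most 12, crops included, and the job is handed in when it is done.

```bash
mkdir -p pics; ls; python3 - <<'E'
from bench import bot,imaging
import cv2,numpy as np
for n in("scene","side"):
    cv2.imwrite(f"pics/{n}0.png",imaging.capture(n)); m=imaging.camera_model(n); print(n,m)
s=bot.get_state();print(s)
E
```

```text
pics
scene {'K': array([[379.29293325,   0.        , 323.18204302],
       [  0.        , 379.29293325, 195.93387972],
       [  0.        ,   0.        ,   1.        ]]), 'k1': 0.02046644520082103, 'position': array([983.86905127,  97.69754002, 695.62190237]), 'rotation': array([0.62207582, 0.01208105, 1.5106063 ])}
side {'K': array([[427.46290576,   0.        , 326.0970901 ],
       [  0.        , 427.46290576, 204.02453221],
       [  0.        ,   0.        ,   1.        ]]), 'k1': 0.008208080666358378, 'position': array([ 386.86495845, -445.14695607,  737.61868487]), 'rotation': array([ 0.72027497,  0.01274616, -0.34523457])}
{'t': 0.1, 'qpos': array([-1.34229490e-01,  3.26893208e-01, -1.93457781e-01,  1.05203594e+00,
       -9.06447247e-06,  1.43658750e+00]), 'joint_velocities': array([ 0.00055748, -0.00013229,  0.00023206, -0.00011246,  0.00014452,
       -0.00021273]), 'effort': array([-1.63831678e-04, -4.44239044e+01,  2.63037515e+01,  7.96647771e-03,
       -2.12530945e-04,  1.93304103e-06]), 'tcp_pos': array([5.49476554e+02, 6.31427640e-02, 2.30577301e+02]), 'orientation': array([-3.14001515e+00, -2.03849000e-04,  1.57077551e+00]), 'contact_force': array([ 0.52236057, -0.09504733,  0.14775606]), 'wrist_torque': array([0.05130089, 0.01577862, 0.03767058]), 'opening': 1.0010375799603546}
```

View pics/scene0.png

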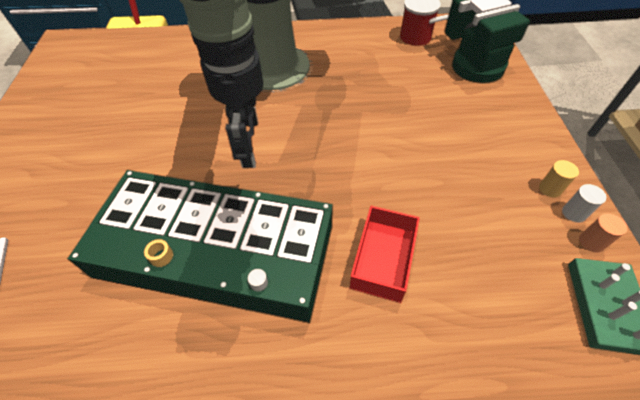

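View pics/side0.png

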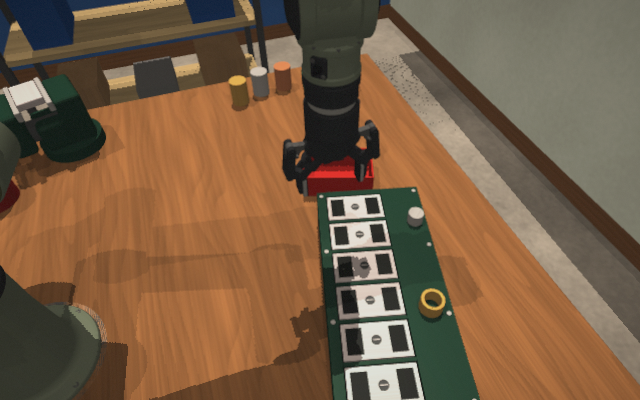

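The scene view shows six covers in a row from (128,203) to (302,233), with the bushing at (158,252), the spacer at (258,280) and the bin at (385,253). The side view shows all six covers, from (355,207) to (384,384). Next I'll locate the covers by mask and ray casting.

```bash
cat > vis.py <<'E'
import numpy as np,cv2
from scipy.spatial.transform import Rotation as R
from bench import imaging
def cast(n,px,z):
    m=imaging.camera_model(n);K=m['K'];px=np.atleast_2d(px).astype(float)
    d=np.c_[(px[:,0]-K[0,2])/K[0,0],(px[:,1]-K[1,2])/K[1,1]];u=d.copy()
    for _ in range(10): u=d/(1+m['k1']*(u**2).sum(1,keepdims=True))
    w=np.c_[u[:,0],-u[:,1],-np.ones(len(u))]@R.from_euler('xyz',m['rotation']).as_matrix().T
    p=m['position']; return p+w*((z-p[2])/w[:,2])[:,None]
E
python3 - <<'E'
from vis import *
for n,roi in(("scene",(60,160,350,330)),("side",(310,180,480,400))):
    im=cv2.imread(f"pics/{n}0.png");hsv=cv2.cvtColor(im,cv2.COLOR_BGR2HSV)
    m=((hsv[...,1]<60)&(hsv[...,2]>75)).astype(np.uint8)
    k=np.zeros_like(m);x0,y0,x1,y1=roi;k[y0:y1,x0:x1]=1;m*=k
    cs,_=cv2.findContours(m,cv2.RETR_EXTERNAL,cv2.CHAIN_APPROX_NONE)
    for c in cs:
        if cv2.contourArea(c)<150: continue
        p=cast(n,c[:,0]+0.0,85)[:,:2].astype(np.float32)
        print(n,c[:,0].mean(0).round(),cv2.contourArea(c),[np.round(v,1) for v in cv2.minAreaRect(p)])
    if n=="scene": print("bush,spacer",cast(n,[[158,246],[258,274]],[112,110]).round())
    else: print("bush,spacer",cast(n,[[431,296],[416,212]],[112,110]).round())
E
```

```text
scene [258. 279.] 362.0 [array([713.9,  -7. ]), array([43.3, 34.1]), np.float64(3.3)]
scene [301. 234.] 1841.0 [array([625.8,  70.5]), array([ 65.7, 116.6]), np.float64(74.7)]
scene [265. 227.] 1776.0 [array([607.6,   3.4]), array([ 65.9, 116.9]), np.float64(74.9)]
scene [229. 221.] 1692.5 [array([589. , -64.1]), array([ 65.9, 116.3]), np.float64(74.7)]
scene [194. 215.] 1637.0 [array([ 571. , -131.7]), array([ 66.2, 115.2]), np.float64(74.5)]
scene [161. 209.] 1596.0 [array([ 552.1, -199.2]), array([ 66.3, 115.6]), np.float64(74.3)]
scene [127. 203.] 1570.5 [array([ 533.3, -266.8]), array([ 66.6, 116.8]), np.float64(74.7)]
bush,spacer [[ 653. -176.  112.]
 [ 716.   -1.  110.]]
side [379. 381.] 2085.0 [array([ 532.7, -263.5]), array([ 54.9, 111.4]), np.float64(73.9)]
side [376. 341.] 2584.0 [array([ 550. , -200.5]), array([ 63.6, 111.1]), np.float64(74.7)]
side [370. 301.] 2116.0 [array([ 568.6, -133. ]), array([ 63.8, 111.2]), np.float64(74.7)]
side [364. 266.] 1748.5 [array([587.3, -65.1]), array([ 63.3, 111.5]), np.float64(74.7)]
side [359. 235.] 1472.0 [array([605.8,   2.3]), array([ 64.2, 111.8]), np.float64(74.7)]
side [415. 215.] 233.0 [array([729.3,   6.3]), array([49.9, 31.3]), np.float64(63.0)]
side [355. 207.] 1254.0 [array([624.4,  69.9]), array([ 64.9, 111.9]), np.float64(74.5)]
bush,spacer [[ 658. -173.  112.]
 [ 720.   -3.  110.]]
```

Averaging the two views puts the deck at about (579, -98) with yaw -0.267. I'll probe the near ends with shut fingers, well away from the loose parts.

```bash
cat > geo.py <<'E'
import numpy as np
from bench import bot,solve_ik,imaging
YAW=-0.267;C=np.array([578.6,-97.8]);c,s=np.cos(YAW),np.sin(YAW)
def W(x,y,z): return [*(C+np.array([[c,-s],[s,c]])@[x,y]),z]
ROT=[np.pi,0,YAW]
YS=[-175,-105,-35,35,105,175]
E
python3 - <<'E'
from geo import *
bot.grip(0.0,20)
print(solve_ik(W(-37,YS[0],115),ROT),solve_ik(W(-37,YS[5],115),ROT))
bot.move_ptp(W(-37,YS[5],115),ROT)
m=imaging.camera_model("wrist");print("cam",m['position'].round(),"tcp",bot.get_state()['tcp_pos'].round(1))
for i in (5,4,3,2,1,0):
    bot.movel(W(-37,YS[i],100),max_speed=150)
    bot.dwell(.2)
    hit=bot.movel(W(-37,YS[i],74),max_speed=25,threshold=8)
    st=bot.get_state();z=st['tcp_pos'][2]
    print(i+1,hit,z.round(1),st['contact_force'].round(1),round(st['t'],1))
    if not hit or z>92: break
    bot.movel(W(-37,YS[i],100),max_speed=100)
E
```

```text
[-0.60918876  0.44631159 -0.33205158  0.79243315  0.          2.79940389] [ 0.01214675  0.50454256 -0.23318145  0.83307232  0.         -2.86244591]
cam [661.  61. 256.] tcp [589.1  80.7 115.1]
6 True 84.4 [-0.7 -0.2  5.1] 5.6
5 True 84.4 [-1.2  1.   5.9] 7.4
4 False 73.8 [ 0.3 -0.6  0.6] 9.7
```

Covers 6 and 5 held firm, and cover 4 sank past 10 mm. I'll keep pushing until it reaches its stop.

```bash
python3 - <<'E'
from geo import *
import cv2
hit=bot.movel(W(-37,YS[3],42),max_speed=20,threshold=15)
st=bot.get_state();print(hit,st['tcp_pos'].round(1),st['contact_force'].round(1),st['t'])
bot.dwell(.3);st=bot.get_state();print(st['tcp_pos'].round(1),st['contact_force'].round(1),st['t'])
a=imaging.capture("side")[200:340,280:480];b=imaging.capture("scene")[160:300,130:330]
cv2.imwrite("pics/p1.png",cv2.resize(np.hstack([a,b]),None,fx=2,fy=2))
E
```

```text
True [551.4 -54.1  49.4] [-1.5  0.5  6.8] 10.8333
[551.4 -54.1  49.4] [-2.3 -0.1  7.7] 11.1333
```

View pics/p1.png

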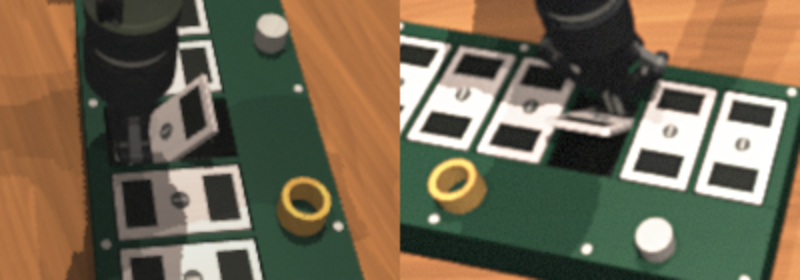

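The picture shows cover 4 steeply tilted, with its raised end at about (205,85) in the left crop, and everything else untouched. I'll press once more to confirm it's on the hard stop, then withdraw straight up.

```bash
python3 - <<'E'
from geo import *
from vis import *
hit=bot.movel(W(-37,YS[3],40),max_speed=15,threshold=18)
st=bot.get_state();print(hit,st['tcp_pos'].round(1),st['contact_force'].round(1),st['t'])
bot.movel(W(-38,YS[3],100),max_speed=50)
bot.movel(W(-110,YS[3],190),max_speed=150)
bot.movel(W(-190,YS[3],230),max_speed=150)
bot.dwell(.3);st=bot.get_state();print(st['contact_force'].round(1),st['t'])
a=imaging.capture("side");b=imaging.capture("scene")
cv2.imwrite("pics/side2.png",a);cv2.imwrite("pics/scene2.png",b)
cv2.imwrite("pics/p2.png",cv2.resize(np.hstack([a[170:370,300:500],b[140:340,150:350]]),None,fx=2,fy=2,interpolation=cv2.INTER_CUBIC))
E
```

```text
True [551.4 -54.   49.4] [-2.8  0.8  8.6] 11.5333
[-0.5 -0.5 -0.6] 14.675
```

View pics/p2.png

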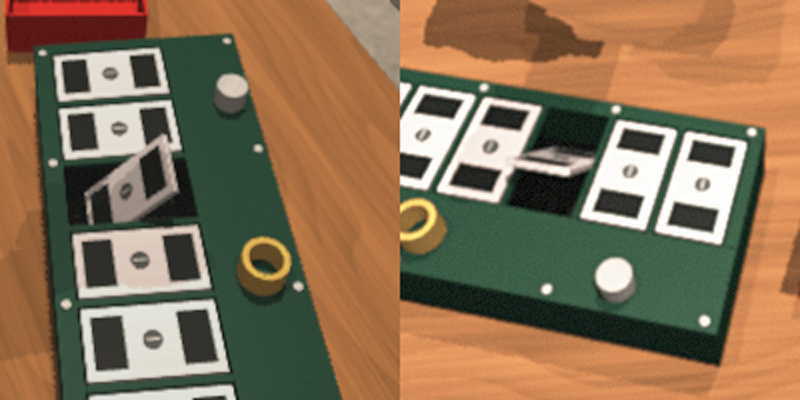

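The cover stays open after withdrawal. I'll measure its tilt from the raised end's corners, at side-view pixels of about (381.5,237.5) and (389.5,265).

```bash
python3 - <<'E'
from geo import *
from vis import *
for th in (.7,.8,.85,.9,.95):
    z=82+55*np.sin(th)+3*np.cos(th);x=55*np.cos(th)-3*np.sin(th)
    p=cast("side",[[381.5,237.5],[389.5,265]],z)[:,:2]-C
    print(th,"model x",x.round(1),"seen xy",(p@np.array([[c,-s],[s,c]])).round(1).tolist())
E
```

```text
0.7 model x 40.1 seen xy [[34.1, 67.0], [38.1, 8.1]]
0.8 model x 36.2 seen xy [[33.3, 64.2], [37.3, 5.6]]
0.85 model x 34.0 seen xy [[32.9, 62.9], [36.9, 4.5]]
0.9 model x 31.8 seen xy [[32.6, 61.7], [36.6, 3.5]]
0.95 model x 29.6 seen xy [[32.3, 60.6], [36.2, 2.5]]
```

The vision tilt is about 0.8 to 0.9, so it doesn't settle the question. There's time to spare, so I'll touch the cover at two more distances from the hinge. The slope between the touches measures the tilt directly, and it would push the cover further if it weren't on the stop.

```bash
python3 - <<'E'
from geo import *
bot.movel(W(-110,YS[3],190));bot.movel(W(-38,YS[3],100))
for x,zs in((-38,60),(-31,68)):
    bot.movel(W(x,YS[3],zs),max_speed=80); bot.dwell(.2)
    hit=bot.movel(W(x,YS[3],38),max_speed=20,threshold=15)
    p=bot.get_state();print(x,hit,p['tcp_pos'].round(2),p['contact_force'].round(1))
    bot.movel(W(x,YS[3],max(zs,75)),max_speed=50)
bot.movel(W(-38,YS[3],110),max_speed=100)
bot.movel(W(-110,YS[3],190));bot.movel(W(-190,YS[3],230))
bot.dwell(.3);print(bot.get_state()['t'],bot.get_state()['contact_force'])
import cv2
a=imaging.capture("side");b=imaging.capture("scene")
cv2.imwrite("pics/p3.png",cv2.resize(np.hstack([a[170:370,300:500],b[140:340,150:350]]),None,fx=2,fy=2,interpolation=cv2.INTER_CUBIC))
E
```

```text
-38 True [550.92 -53.91  48.76] [-2.5  1.1  7.7]
-31 True [557.79 -55.8   57.83] [-1.8  0.2  7.5]
22.8083 [-0.33360087  0.50176871  0.83182227]
```

View pics/p3.png

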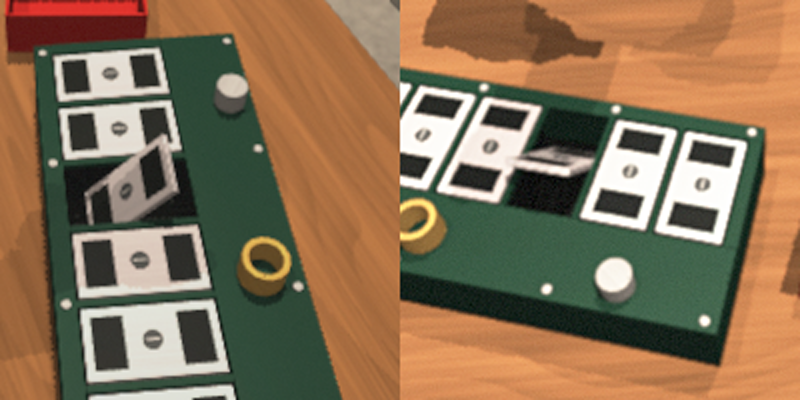

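The slope is 9.07 / 7.12, which is a tilt of 0.905 rad, so the cover is on its stop. The picture is unchanged, with the loose parts in place and the arm clear.

```bash
python3 -c "
from bench import bot
bot.sign_off()"
```

```text
the job is handed in; nothing more can be done
```

Cover 4 (deck y +35 mm) is the unlatched one. I pushed its near end down to the stop, drew the arm back clear and handed the job in at about 23 s.

- **Finding it:** I pressed covers 6, 5 and 4 in turn near the robot-side end with the fingers shut. Covers 6 and 5 stopped at about 84 mm, while cover 4 sank more than 10 mm without resistance. I stopped there, so covers 3, 2 and 1 were not pressed.
- **Fully open:** I pressed three more times after the cover first stopped, and it gave no further. Touching it at two distances from the hinge gave a tilt of about 0.905 rad, against the stated stop of 0.9.
- **Vision check:** the camera estimate of the tilt was looser, at about 0.8 to 0.9 rad. That agrees within the calibration error but did not settle it alone.
- **Final state:** the last picture shows the cover standing open with the arm clear. The bushing, spacer and the part of the bin in view look unmoved. The contact force was near zero, within noise.

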